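# Start the curing lamp in the resin flower workshop

## Task

Start the resin curing lamp from its sloped control panel: twist the knob with the tall bar handle clockwise all the way to its stop, then let go of it so that it springs back. After that press the flat round key fully down and let it up, and then press the flat oblong key fully down and let it up. Press one key at a time, only with the knob back at rest, and leave the coaster, jar and brush pot where they stand.

Things in the scene. Friction and masses are not known exactly. Their poses are not given: they have to be found in the camera images.
- console: fixed grey control box on a steel stand; its panel (170 mm up the slope, 340 mm wide) slopes 32 deg, low edge towards the robot. Origin on the bench under the panel's centre, which is 110 mm up; x points from low to high edge, y to the left. Knob and two keys sit in a level row across the panel's middle, 95 mm apart, any of them in any of the three places
- knob_grip (a point): on the knob's turning axis, 34 mm out from the panel, at the height to grip. Knob: black bar 72 mm long, 18 mm wide, 34 mm tall, from 13 to 47 mm out from the panel, on a disc 48 mm and a steel plate 72 mm across. Frame turns with the knob: x along the bar (up the slope at rest), y across it, z straight out of the panel along the turning axis, leaning 32 deg from vertical
- knob (a joint): turn of the knob, rad: 0 at rest, grows clockwise as seen facing the panel, stop at 1.2 (69 deg); a spring (about 0.04 N m at rest, 0.16 N m at the stop) turns it back to 0 when let go
- round_key_top (a point): centre of the top face of the round key: a flat black plastic disc 60 mm across whose top stands 18 mm out from the panel in a round steel collar; z points straight out of the panel (leans 32 deg from vertical towards the robot's side), y level along the panel to the left, x up the slope; the point moves in with the key
- round_key (a joint): how far the round key is pressed in along the panel's normal, m: 0 up, 0.008 fully down; a spring (about 1.5 N up, 4.2 N fully down) brings it back
- bar_key_top (a point): centre of the top face of the bar key (oblong): a flat black plastic rectangle 74 mm long (up the slope) and 28 mm wide whose top stands 18 mm out from the panel on a steel plate; z points straight out of the panel (leans 32 deg from vertical towards the robot's side), y level along the panel to the left, x up the slope; the point moves in with the key
- bar_key (a joint): how far the bar key is pressed in along the panel's normal, m: 0 up, 0.008 fully down; a spring (about 1.5 N up, 4.2 N fully down) brings it back
- coaster: bystander: loose amber resin disc with flowers, 116 mm across, 14 mm thick, lying on the bench to the right of the console; origin at the centre of its underside
- jar: bystander: loose white plastic jar, 84 mm across, 105 mm tall, standing behind the console; origin at the centre of its underside
- brush_pot: bystander: loose tin pot 84 mm across and 105 mm tall, with brushes up to 265 mm high, standing to the left of the console; origin at the centre of its underside

How it is judged:
By the outcome, as a careful person would: the job done as asked, in the order asked, and still so for the second after the job is handed in, with the robot touching nothing.
It also fails if it takes over 51 s, if anything falls off the work surface, if the arm or the gripper's body presses on something with over 40 N, if the wrist force passes 120 N, or if a joint passes its speed limit or range.

## Robot

A 7-joint arm with a two-finger parallel gripper is mounted at the origin on the work surface. World frame = base frame: x ahead of the robot, y to its left, z up, the work surface at z = 0. Lengths are in m, angles in rad, forces in N, time in s.
With the tool pointing down it reaches from about 0.4 to 0.85 m from the base axis. Payload 4.5 kg.
Tool frame: the origin (TCP) lies midway between the tips of the shut fingers; the grasp point (between the pads) lies 19 mm behind it; z points along the fingers, y is the line along which they close (so a half turn about z gives the same grasp; the last joint's range is limited). The gripper opens to 88 mm and grips with 3 to 60 N. Pads are 18 mm wide; open, the fingers measure 123 mm over their backs; the gripper's body (75 mm by 187 mm) begins 45 mm behind the grasp point.
Start: joints at [1.296, 0.689, -0.195, 1.565, 0.157, 0.902, -0.215], TCP at [0.19, -0.595, 0.239] pointing down, gripper open.
Joint ranges: [-3.01, 3.01], [-0.46, 2.08], [-1.47, 1.51], [0.13, 2.56], [-1, 4.14], [0.04, 2.09], [-2.66, 2.66]. Speed limits (rad/s): [2.57, 2.57, 3.14, 3.14, 3.14, 3.14, 3.14].

## Interface

Orientations are given as a unit quaternion [x, y, z, w].
In Python, from plant import r, eyes, finish_job gives the robot as it stands. The module is installed in compiled form; this text tells all that it offers.
- The arm moves only by the tool move_arm, never from a script. Its argument "motion" is a list of rows, each a list of 7 numbers: the shift along the tool's x, y, z in mm, then the turn, a rotation vector about the tool's x, y, z in degrees, then the closure, from 0 (fully open) to 1 (shut). A call has 1 to 5 rows; each row is the pose to reach, as a shift and turn from the pose commanded when the call began, along the tool's axes at that moment; what a row does not reach only later rows make up. A row lasts 1/8 s, in which the tool goes at most 62.5 mm and 10.7 degrees, less where a joint would pass 70% of its speed; a pose out of reach is approached as far as the arm can. A call with a gripper value outside its range is refused whole. The fingers move at their own pace and stop on an object; "newtons" is the grip in N (left out, the last holds). Time passes only in rows, so rows that repeat a pose let the fingers close. It gives the time, the measured TCP pose, the force, the opening and the grip force at its end, in the units of the state.
- r.get_state(): the state, without advancing time (a new reading comes with each control period).
- eyes.snapshot(name): name is "side" or "top"; returns a dict with "frame" (384x512x3 uint8, red, green, blue), "z_map" (384x512 float32, m along the optical axis (not along the pixel's ray), 0 where there is no reading), "intrinsics" (3x3 intrinsics, pixels), "world_to_cam" (4x4, takes a point from world to camera coordinates). Camera axes: x right, y down, z forward; pixel columns grow to the right and rows downward; lengths in m; the calibration is good to about 2 mm. A picture is of the moment at which its call begins.
- finish_job(): hands the job in; it is judged then, once.
The state is a dict: "clock": time; "q": joint angles; "qd": joint speeds; "joint_torque": joint torques, N m; "tool_pos": TCP position; "eef_rot": TCP orientation; "contact_force": force on the tool from outside, world axes, zero at the start; "moment": the same for the moment, N m; "opening": opening from 0.0 (shut) to 1.0 (fully open); "finger_force": force on a finger pad.
Only numpy, scipy, OpenCV 4.12 (cv2) and the standard library are available. Lean on these libraries where they do the work, as an engineer would, in place of code of your own. Each camera call takes 0.05 s, during which the arm holds its last target. There are 200 camera calls.

## Working session

There is one attempt and no reset: what is moved stays moved. The work goes in short steps, Python scripts to look and compute and a tool call to move; the robot and the scene stay as the last step left them, time stands still between calls to the robot, and variables do not carry over. Pictures are saved under pics/ and viewed, at most 10 in all, crops included, and the job is handed in when it is done.

Besides the shell and the picture viewer there is one more tool, called after "Request:" as a command line: name --pt "numbers of a row" for each row, then --argument value for the rest. move_arm: Moves the arm, as the interface text tells. Its arguments: {"type":"object","properties":{"motion":{"type":"array","items":{"type":"array","items":{"type":"number"}}},"newtons":{"type":"number"}},"required":["motion"]}

```bash
mkdir -p pics
python3 - <<'E'
from plant import r, eyes
import cv2, numpy as np
for n in ("top","side"):
    s=eyes.snapshot(n); np.savez(n+'0.npz',**s)
    cv2.imwrite(f'pics/{n}0.png',s["frame"][:,:,::-1])
    print(n,np.linalg.inv(s["world_to_cam"]).round(3).tolist(),s["intrinsics"].tolist())
print(r.get_state())
E
```

```text
top [[-0.023, -0.985, 0.172, 0.357], [-1.0, 0.026, 0.01, 0.053], [-0.014, -0.171, -0.985, 1.381], [0.0, 0.0, 0.0, 1.0]] [[445.1013744116433, 0.0, 262.8725097588008], [0.0, 445.1013744116433, 200.28548378039258], [0.0, 0.0, 1.0]]
side [[0.915, -0.254, 0.315, 0.307], [-0.404, -0.618, 0.675, -0.515], [0.023, -0.744, -0.667, 0.662], [0.0, 0.0, 0.0, 1.0]] [[371.64413002168186, 0.0, 253.01130020733507], [0.0, 371.64413002168186, 190.39968663641812], [0.0, 0.0, 1.0]]
{'clock': 0.1, 'q': array([ 1.29582388,  0.68991305, -0.19448049,  1.56623719,  0.15727728,
        0.90250093, -0.21510309]), 'qd': array([ 0.00010137, -0.00036669,  0.00078227, -0.00296241, -0.00025684,
        0.00088779,  0.00145475]), 'joint_torque': array([-2.80521956e-03, -5.28495491e+01, -1.27186351e+00, -1.53836131e+01,
       -5.26585313e-02,  1.91390500e-03,  4.33351147e-05]), 'tool_pos': array([ 0.18970022, -0.59491646,  0.23798191]), 'eef_rot': array([ 9.88103584e-01,  1.53787544e-01, -1.91640705e-04, -8.14184976e-04]), 'contact_force': array([ 0.84086123, -0.65234273, -0.06914872]), 'moment': array([ 0.03777674, -0.05765601, -0.01454707]), 'finger_force': 0.0, 'opening': 0.9985198521115686}
```

View pics/top0.png

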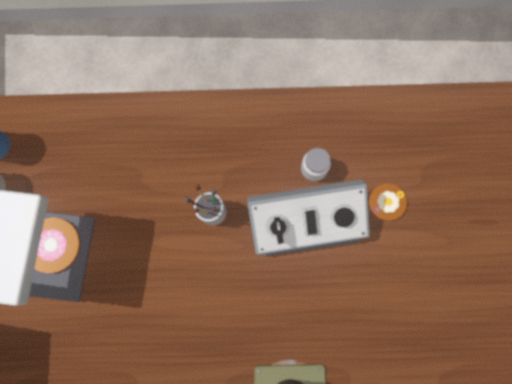

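View pics/side0.png

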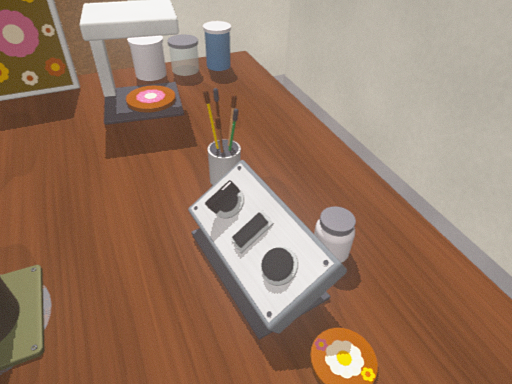

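The top view shows the console with the knob on the left (278,231), the bar key in the middle (311,222) and the round key on the right (344,217). The pot is at (209,208), the jar at (316,165) and the coaster at (388,202). The side view agrees: knob (223,197), bar key (251,231), round key (278,265).

```bash
cat > h.py <<'E'
import numpy as np, cv2
def load(n):
    s=dict(np.load(n)); return s
def cloud(s):
    K=s["intrinsics"]; z=s["z_map"]; h,w=z.shape
    u,v=np.meshgrid(np.arange(w),np.arange(h))
    c=np.stack([(u-K[0,2])/K[0,0]*z,(v-K[1,2])/K[1,1]*z,z],-1)
    T=np.linalg.inv(s["world_to_cam"]); return c@T[:3,:3].T+T[:3,3]
def ray(s,uv,n,d):
    """pixel -> point on plane n.p=d"""
    K=s["intrinsics"];T=np.linalg.inv(s["world_to_cam"])
    k=T[:3,:3]@np.linalg.solve(K,[uv[0],uv[1],1.]);o=T[:3,3]
    return o+k*(d-n@o)/(n@k)
E
python3 - <<'E'
from h import *
px={'top':dict(box=(245,180,375,256),knob=(278,231),bar=(311,222),rnd=(344,217)),
    'side':dict(box=(188,162,345,322),knob=(223,197),bar=(251,231),rnd=(278,265))}
for n in px:
    s=load(n+'0.npz');P=cloud(s);f=s['frame'].astype(int);b=px[n]['box']
    m=np.zeros(P.shape[:2],bool);m[b[1]:b[3],b[0]:b[2]]=1
    lt=m&(f.min(2)>165)&(s['z_map']>0)&(P[...,2]>.05)&(P[...,2]<.17)
    X=P[lt]
    for _ in range(6):
        c=X.mean(0);nn=np.linalg.svd(X-c,full_matrices=False)[2][2];nn*=np.sign(nn[2])
        X=X[abs((X-c)@nn)<.004]
    d=nn@c
    print(n,len(X),'n',nn.round(4),'tilt',np.degrees(np.arccos(nn[2])),'yaw of upslope',np.degrees(np.arctan2(-nn[1],-nn[0])))
    pl=m&(abs(P@nn-d)<.004)
    cnt=max(cv2.findContours(pl.astype(np.uint8),cv2.RETR_EXTERNAL,cv2.CHAIN_APPROX_NONE)[0],key=cv2.contourArea)
    W=np.array([ray(s,q[0],nn,d) for q in cnt])
    y=np.cross(nn,[-nn[0],-nn[1],0]);y/=np.linalg.norm(y);x=np.cross(y,nn)
    R=cv2.minAreaRect(np.stack([(W-c)@x,(W-c)@y],1).astype(np.float32))
    C=c+R[0][0]*x+R[0][1]*y
    print(' panel centre',C.round(4),'size',R[1],R[2])
    dark=(m&(f.max(2)<75)).astype(np.uint8)
    N,L,st,ce=cv2.connectedComponentsWithStats(dark)
    for k,h in (('knob',.047),('bar',.018),('rnd',.018)):
        i=min(range(1,N),key=lambda i:np.hypot(*(ce[i]-px[n][k]))+(99 if st[i,4]<40 else 0))
        q=ray(s,ce[i],nn,d+h)
        cn=cv2.findContours((L==i).astype(np.uint8),cv2.RETR_EXTERNAL,cv2.CHAIN_APPROX_NONE)[0][0]
        W=np.array([ray(s,p[0],nn,d+h) for p in cn])
        r2=cv2.minAreaRect(np.stack([(W-c)@x,(W-c)@y],1).astype(np.float32)*1000)
        print(' ',k,ce[i].round(1),st[i,4],q.round(4),'panel xy mm',(1e3*(q-C)@x).round(1),(1e3*(q-C)@y).round(1),'rect',np.round(r2[1],1),round(r2[2],1),'h',1e3*np.median(P[L==i]@nn-d))
E
```

```text
top 3733 n [-0.5245 -0.0708  0.8485] tilt 31.952574433614462 yaw of upslope 7.683433897340924
 panel centre [ 0.5178 -0.0655  0.1132] size (0.33745649456977844, 0.16936355829238892) 89.6951675415039
  knob [278.3 229.1] 132 [0.4884 0.025  0.158 ] panel xy mm 9.2 93.6 rect [33.2 70.6] 82.3 h 41.74734822186981
  bar [311.  221.9] 138 [ 0.5095 -0.0685  0.1291] panel xy mm 1.0 -1.9 rect [65.  18.9] 1.0 h 16.971528127808305
  rnd [343.8 216.9] 233 [ 0.5216 -0.1618  0.1287] panel xy mm 0.4 -96.0 rect [50.1 48.8] 59.6 h 16.86410216310541
side 1987 n [-0.5049 -0.0685  0.8605] tilt 30.63023565119652 yaw of upslope 7.721751870829299
 panel centre [ 0.5177 -0.0718  0.1129] size (0.3386577367782593, 0.16714824736118317) 89.64688110351562
  knob [221.7 197.4] 233 [0.4806 0.0059 0.1519] panel xy mm -2.7 81.9 rect [67.4 44.1] 0.9 h 38.56599071256496
  bar [221.7 197.4] 233 [0.4896 0.0327 0.1256] panel xy mm -5.4 107.3 rect [70.9 46.4] 0.9 h 38.56599071256496
  rnd [221.7 197.4] 233 [0.4896 0.0327 0.1256] panel xy mm -5.4 107.3 rect [70.9 46.4] 0.9 h 38.56599071256496
```

```bash
cat > g.py <<'E'
import numpy as np, sys
from scipy.spatial.transform import Rotation as Ro
from plant import r
t,ps=np.radians(32),np.radians(7.7)
n=np.array([-np.sin(t)*np.cos(ps),-np.sin(t)*np.sin(ps),np.cos(t)])
y=np.array([-np.sin(ps),np.cos(ps),0]);x=np.cross(y,n)
C=np.array([.517,-.067,.111])
Rp=Ro.from_matrix(np.stack([-x,y,-n],1))      # tool x down the slope
def down(yaw): a=np.radians(yaw);c,s=np.cos(a),np.sin(a);return Ro.from_matrix(np.array([[c,s,0],[s,-c,0],[0,0,-1]]))
def panel(px,py,h): return C+(px*x+py*y+h*n)/1e3
def go(p,R):
    s=r.get_state();R0=Ro.from_quat(s['eef_rot'])
    print('shift',(1e3*R0.inv().apply(p-s['tool_pos'])).round(1),'turn',(R0.inv()*R).as_rotvec(degrees=True).round(1))
    q=Rp.inv().apply(s['tool_pos']-C)*1e3
    print('panel xyh now',-q[0].round(1),q[1].round(1),-q[2].round(1),'t',s['clock'].round(2),'F',s['contact_force'].round(1),'q7',s['q'][6].round(2),'open',s['opening'].round(2))
E
python3 - <<'E'
from g import *
go(np.array([.40,-.25,.38]),down(107.7))
E
```

```text
shift [ 305.2 -264.9 -141.6] turn [ -0.1  -0.1 -90. ]Traceback (most recent call last):
  File "<stdin>", line 2, in <module>
  File "g.py", line 15, in go
    print('panel xyh now',-q[0].round(1),q[1].round(1),-q[2].round(1),'t',s['clock'].round(2),'F',s['contact_force'].round(1),'q7',s['q'][6].round(2),'open',s['opening'].round(2))
                                                                          ^^^^^^^^^^^^^^^^
AttributeError: 'float' object has no attribute 'round'
```

Request:
move_arm --pt "20 -20 -60 0 0 -10 0" --pt "60 -50 -110 0 0 -20 0" --pt "100 -90 -140 0 0 -30 0" --pt "150 -130 -142 0 0 -40 0" --pt "200 -170 -142 0 0 -50 0"

```text
clock: 0.72
tool_pos: [0.3217, -0.3832, 0.3811]
eef_rot: [0.829, 0.559, 0.0, 0.001]
contact_force: [0.3, -0.0, 0.8]
opening: 0.995
finger_force: 0.0
```

```bash
sed -i "s/s\['clock'\].round(2)/round(s['clock'],2)/;s/s\['opening'\].round(2)/round(s['opening'],2)/" g.py
python3 - <<'E'
from g import *
go(np.array([.40,-.25,.38]),down(107.7))
go(panel(0,95,110),Rp)
E
```

```text
shift [152.9  22.7   1. ] turn [  0.1   0.1 -39.7]
panel xyh now -56.9 -287.2 354.1 t 0.72 F [ 0.3 -0.   0.8] q7 0.17 open 0.99
shift [420.1 -35.4 176.4] turn [ -33.3  -19.2 -116.1]
panel xyh now -56.9 -287.2 354.1 t 0.72 F [ 0.3 -0.   0.8] q7 0.17 open 0.99
```

Request:
move_arm --pt "40 10 0 0 0 -10 0" --pt "80 15 0 0 0 -20 0" --pt "120 20 0 0 0 -30 0" --pt "150 23 0 0 0 -40 0" --pt "190 25 0 0 0 -50 0"

```text
clock: 1.35
tool_pos: [0.4161, -0.218, 0.3801]
eef_rot: [0.516, 0.857, -0.0, -0.0]
contact_force: [1.2, 0.1, -0.5]
opening: 1.0
finger_force: 0.0
```

Run:
```python
from g import *
go(panel(0,95,150),Rp)
print(r.get_state()['q'].round(2))
```

```text
shift [202.8 118.3 141.8] turn [-19.5 -27.9 -67.8]
panel xyh now 40.6 -136.2 291.9 t 1.35 F [ 1.2  0.1 -0.5] q7 0.53 open 1.0
[ 0.91  0.38 -0.77  1.78  0.3   1.1   0.53]
```

Request:
move_arm --pt "60 30 20 -2.5 -4 -9.5 0" --pt "100 50 50 -5 -8 -19 0" --pt "130 75 80 -8 -11.5 -28 0" --pt "160 95 100 -11 -15.5 -37.5 0" --pt "180 105 120 -13.5 -19.5 -47 0"

```text
clock: 1.98
tool_pos: [0.4299, -0.0294, 0.2723]
eef_rot: [0.178, 0.967, 0.004, 0.184]
contact_force: [1.3, -1.7, 0.2]
opening: 1.0
finger_force: 0.0
```

Run:
```python
from g import *
go(panel(0,95,130),Rp)
print(r.get_state()['q'].round(2))
```

```text
shift [29.2 42.6 47. ] turn [ -8.7  -9.9 -26.8]
panel xyh now 16.5 49.0 179.8 t 1.98 F [ 1.3 -1.7  0.2] q7 -0.12 open 1.0
[ 0.33  0.32 -0.6   2.39  1.19  0.34 -0.12]
```

Request:
move_arm --pt "10 14 16 -3 -3.3 -9 0" --pt "20 28 32 -6 -6.6 -18 0" --pt "29 42 47 -8.7 -9.9 -26.8 0" --pt "29 42 47 -8.7 -9.9 -26.8 0" --pt "29 42 47 -8.7 -9.9 -26.8 0"

```text
clock: 2.6
tool_pos: [0.4495, 0.016, 0.2265]
eef_rot: [-0.058, 0.963, 0.017, 0.264]
contact_force: [-0.4, 1.4, -1.1]
opening: 1.001
finger_force: 0.0
```

Run:
```python
from g import *
go(panel(0,95,19),Rp)
print(r.get_state()['q'].round(2))
from plant import eyes; import cv2
s=eyes.snapshot('side');np.savez('side1.npz',**s)
cv2.imwrite('pics/side1.png',cv2.resize(s['frame'][90:340,150:400,::-1],None,fx=2.3,fy=2.3,interpolation=3))
```

```text
shift [ 11.6   4.2 108.8] turn [-0.4 -1.3 -0.7]
panel xyh now 13.9 91.3 127.5 t 2.6 F [-0.4  1.4 -1.1] q7 -0.42 open 1.0
[ 0.64  0.78 -1.44  2.56  1.8   0.99 -0.42]
```

View pics/side1.png

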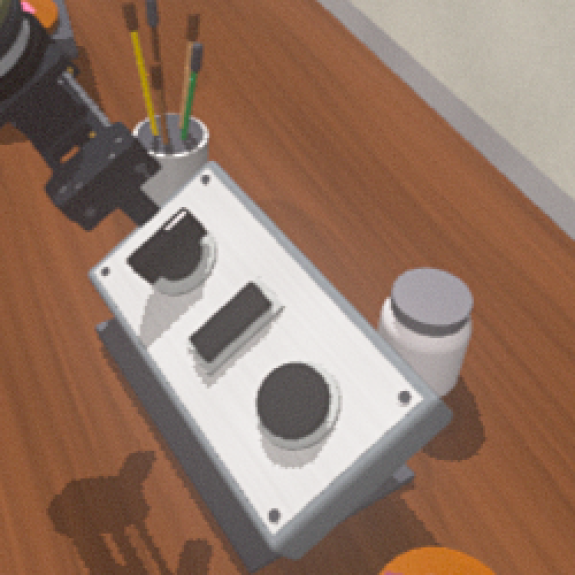

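The side view shows the open gripper above the knob, its bar running up the slope. The round key, bar key, jar and pot are undisturbed. Joints 3 and 4 are close to their limits; moving in should ease them.

Request:
move_arm --pt "6 2 15 0 -0.6 0 0" --pt "11 4 30 -0.4 -1.3 -0.7 0" --pt "11 4 45 -0.4 -1.3 -0.7 0" --pt "11 4 60 -0.4 -1.3 -0.7 0" --pt "11 4 60 -0.4 -1.3 -0.7 0"

```text
clock: 3.28
tool_pos: [0.4777, 0.0216, 0.1707]
eef_rot: [-0.062, 0.961, 0.018, 0.27]
contact_force: [0.4, -0.3, -0.3]
opening: 1.0
finger_force: 0.0
```

Run:
```python
from g import *
go(panel(0,95,19),Rp)
print(r.get_state()['q'].round(2))
from plant import eyes; import cv2
s=eyes.snapshot('side');np.savez('side2.npz',**s)
s2=eyes.snapshot('top');np.savez('top2.npz',**s2)
a=cv2.resize(s['frame'][110:270,130:290,::-1],(400,400),interpolation=3)
b=cv2.resize(s2['frame'][160:280,220:340,::-1],(400,400),interpolation=3)
cv2.imwrite('pics/both2.png',np.hstack([a,b]))
```

```text
shift [ 8.2  2.  46. ] turn [-0.1 -0.6 -0.2]
panel xyh now 8.7 93.1 65.0 t 3.27 F [ 0.4 -0.3 -0.3] q7 -0.43 open 1.0
[ 0.57  1.03 -1.47  2.56  1.9   1.25 -0.43]
```

View pics/both2.png

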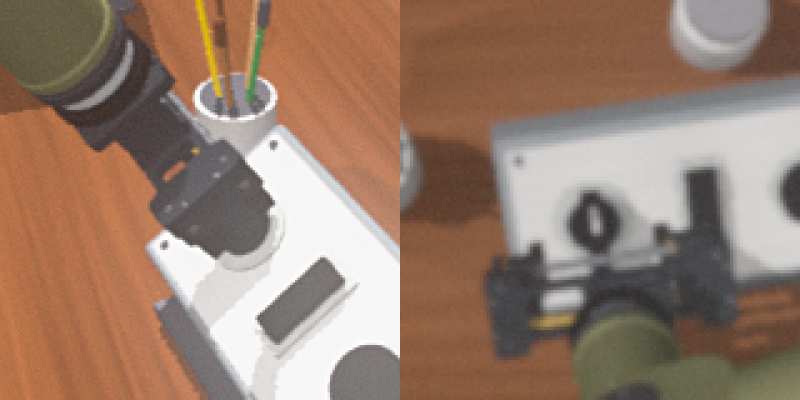

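The left crop shows the gripper squarely over the knob with its fingers on either side. The right crop shows the knob at (595,222), midway between the fingers at columns 535 and 665. I'll keep going in, since the residual up-slope offset shrinks on the way.

Request:
move_arm --pt "4 1 12 0 0 0 0" --pt "8 2 24 0 -0.5 0 0" --pt "8 2 36 0 -0.5 0 0" --pt "8 2 43 0 -0.5 0 0" --pt "8 2 43 0 -0.5 0 0"

```text
clock: 4.0
tool_pos: [0.4936, 0.0256, 0.1311]
eef_rot: [-0.062, 0.959, 0.018, 0.276]
contact_force: [0.1, -0.0, -0.3]
opening: 0.997
finger_force: 0.0
```

Run:
```python
from g import *
go(panel(0,95,19),Rp)
print(r.get_state()['q'].round(3))
```

```text
shift [1.5 0.1 3.8] turn [-0.1  0.1 -0.2]
panel xyh now 1.5 94.9 22.8 t 4.0 F [ 0.1 -0.  -0.3] q7 -0.42 open 1.0
[ 0.541  1.178 -1.454  2.553  1.988  1.375 -0.424]
```

Request:
move_arm --pt "1.5 0 4 0 0 0 0" --pt "1.5 0 4 0 0 0 0.5" --pt "1.5 0 4 0 0 0 1" --pt "1.5 0 4 0 0 0 1" --pt "1.5 0 4 0 0 0 1" --newtons 40

```text
clock: 4.62
tool_pos: [0.4945, 0.0258, 0.1272]
eef_rot: [-0.063, 0.959, 0.018, 0.276]
contact_force: [-0.2, -0.1, -0.2]
opening: 0.574
finger_force: 0.0
```

Request:
move_arm --pt "0 0 0 0 0 0 1" --pt "0 0 0 0 0 0 1"

```text
clock: 4.88
tool_pos: [0.4944, 0.0258, 0.1271]
eef_rot: [-0.063, 0.959, 0.018, 0.276]
contact_force: [0.5, -0.1, 0.7]
opening: 0.339
finger_force: 0.0
```

Run:
```python
from g import *
go(panel(0,95,19),Rp)
s=r.get_state();print(s['q'].round(3),s['moment'],s['finger_force'])
```

```text
shift [ 0.1  0.  -0.1] turn [-0.1  0.1 -0.2]
panel xyh now 0.1 95.0 18.9 t 4.88 F [ 0.5 -0.1  0.7] q7 -0.43 open 0.34
[ 0.538  1.19  -1.448  2.553  1.999  1.383 -0.425] [0.02025945 0.3528037  0.00321687] 0.0
```

Request:
move_arm --pt "0 0 0 0 0 0 1" --pt "0 0 0 0 0 0 1" --pt "0 0 0 0 0 0 1"

```text
clock: 5.25
tool_pos: [0.4948, 0.0234, 0.1271]
eef_rot: [-0.061, 0.959, 0.016, 0.276]
contact_force: [0.6, -5.2, 2.6]
opening: 0.198
finger_force: 40.0
```

Run:
```python
from g import *
go(panel(0,95,19),Rp)
s=r.get_state();print(s['q'].round(3),s['moment'],s['finger_force'])
```

```text
shift [ 0.1  2.4 -0.1] turn [-0.4  0.1 -0.2]
panel xyh now 0.1 92.6 18.9 t 5.25 F [ 0.6 -5.2  2.6] q7 -0.43 open 0.2
[ 0.54   1.189 -1.446  2.553  1.998  1.387 -0.425] [-9.85491558e-01 -4.07715508e-04 -5.46001657e-01] 40.00058923847973
```

Gripped: the opening is 17.6 mm and the bar is 18 mm wide. The knob axis is about 2.4 mm further right than I measured, so I'll correct for that and twist clockwise (+z of the tool).

Request:
move_arm --pt "0 -2.4 0 0 0 6 1" --pt "0 -2.4 0 0 0 14 1" --pt "0 -2.4 0 0 0 22 1" --pt "0 -2.4 0 0 0 30 1" --pt "0 -2.4 0 0 0 38 1"

```text
clock: 5.88
tool_pos: [0.4946, 0.0223, 0.1269]
eef_rot: [0.255, 0.927, 0.106, 0.255]
contact_force: [0.5, -3.3, 1.2]
opening: 0.2
finger_force: 40.0
```

```bash
cat > st.py <<'E'
from g import *
go(panel(0,92.6,19),Rp)
s=r.get_state();R=Ro.from_quat(s['eef_rot'])
print(s['q'].round(2),'tool F',R.inv().apply(s['contact_force']).round(1),'M',R.inv().apply(s['moment']).round(2),s['finger_force'])
E
python3 st.py
```

```text
shift [ 0.5  1.  -0.1] turn [ -0.2   0.1 -38.5]
panel xyh now -0.3 91.5 18.9 t 5.88 F [ 0.5 -3.3  1.2] q7 -1.08 open 0.2
[ 0.55  1.19 -1.45  2.55  2.    1.39 -1.08] tool F [-2.6 -2.2 -0.9] M [ 0.75 -0.06 -0.14] 39.99698004685342
```

Request:
move_arm --pt "-0.5 -0.8 0 0 0 8 1" --pt "-0.5 -0.8 0 0 0 16 1" --pt "-0.5 -0.8 0 0 0 24 1" --pt "-0.5 -0.8 0 0 0 30 1" --pt "-0.5 -0.8 0 0 0 34 1"

```text
clock: 6.5
tool_pos: [0.494, 0.0217, 0.1265]
eef_rot: [0.514, 0.813, 0.176, 0.212]
contact_force: [-0.4, -1.1, -0.7]
opening: 0.203
finger_force: 40.0
```

```bash
python3 st.py
```

```text
shift [ 1.3  1.5 -0.1] turn [ -0.1   0.1 -72.2]
panel xyh now -1.0 90.9 18.9 t 6.5 F [-0.4 -1.1 -0.7] q7 -1.67 open 0.2
[ 0.55  1.2  -1.46  2.55  1.99  1.39 -1.67] tool F [-0.8 -1.1  0.3] M [ 0.75 -0.16 -0.92] 40.02004522830248
```

The torque rose to 0.92 N m at 72°, well above the 0.16 N m spring, so the knob is on its stop. Letting go now.

Request:
move_arm --pt "0 0 0 0 0 0 0" --pt "0 0 0 0 0 0 0" --pt "0 0 0 0 0 0 0" --pt "0 0 0 0 0 0 0" --pt "0 0 0 0 0 0 0"

```text
clock: 7.12
tool_pos: [0.4948, 0.0229, 0.1272]
eef_rot: [0.513, 0.813, 0.177, 0.212]
contact_force: [-0.2, 0.4, -1.2]
opening: 0.747
finger_force: 0.5
```

Request:
move_arm --pt "0 0 0 0 0 0 0" --pt "0 0 0 0 0 0 0" --pt "0 0 -4 0 0 0 0" --pt "0 0 -10 0 0 0 0" --pt "0 0 -20 0 0 0 0"

```text
clock: 7.75
tool_pos: [0.4875, 0.0212, 0.1451]
eef_rot: [0.513, 0.813, 0.176, 0.211]
contact_force: [-0.1, -1.0, -0.2]
opening: 0.997
finger_force: 0.0
```

```bash
python3 st.py
```

```text
shift [ 2.1 -2.7 19.2] turn [ -0.1  -0.1 -72.2]
panel xyh now 3.3 91.4 38.2 t 7.75 F [-0.1 -1.  -0.2] q7 -1.67 open 1.0
[ 0.56  1.14 -1.47  2.56  1.95  1.34 -1.67] tool F [-0.8 -0.5  0. ] M [ 0.33  0.07 -0.02] 0.0
```

Run:
```python
from g import *
R=Ro.from_quat(r.get_state()['eef_rot'])
go(panel(0,92,80),R);go(panel(0,-97,80),R)
```

```text
shift [  1.6  -3.  -41.8] turn [0. 0. 0.]
panel xyh now 3.3 91.4 38.2 t 7.75 F [-0.1 -1.  -0.2] q7 -1.67 open 1.0
shift [-178.4  -60.8  -41.8] turn [0. 0. 0.]
panel xyh now 3.3 91.4 38.2 t 7.75 F [-0.1 -1.  -0.2] q7 -1.67 open 1.0
```

Request:
move_arm --pt "0 0 -20 0 0 0 0" --pt "0 -3 -42 0 0 0 0" --pt "-30 -13 -42 0 0 0 0.5" --pt "-65 -25 -42 0 0 0 1" --pt "-100 -35 -42 0 0 0 1"

```text
clock: 8.38
tool_pos: [0.4771, -0.0879, 0.1796]
eef_rot: [0.512, 0.814, 0.176, 0.211]
contact_force: [-0.2, 0.5, -0.0]
opening: 0.683
finger_force: 0.0
```

Run:
```python
from g import *
R=Ro.from_quat(r.get_state()['eef_rot'])
go(panel(0,-97,60),R)
print(r.get_state()['q'].round(2))
```

```text
shift [-77.6 -25.5  20.6] turn [0. 0. 0.]
panel xyh now 0.4 -15.4 80.6 t 8.38 F [-0.2  0.5 -0. ] q7 -1.35 open 0.68
[ 0.94  1.01 -1.45  2.5   1.95  1.01 -1.35]
```

Request:
move_arm --pt "-30 -10 0 0 0 0 1" --pt "-60 -20 5 0 0 0 1" --pt "-77 -25 20 0 0 0 1" --pt "-77 -25 20 0 0 0 1" --pt "-77 -25 20 0 0 0 1"

```text
clock: 9.0
tool_pos: [0.4985, -0.1649, 0.1628]
eef_rot: [0.512, 0.813, 0.177, 0.211]
contact_force: [0.4, -0.1, 0.5]
opening: 0.117
finger_force: 0.0
```

Run:
```python
from g import *
R=Ro.from_quat(r.get_state()['eef_rot'])
go(panel(0,-97,18),R)
print(r.get_state()['q'].round(2))
from plant import eyes; import cv2
s=eyes.snapshot('side');np.savez('side3.npz',**s)
s2=eyes.snapshot('top');np.savez('top3.npz',**s2)
a=cv2.resize(s['frame'][150:310,170:330,::-1],(400,400),interpolation=3)
b=cv2.resize(s2['frame'][160:280,255:375,::-1],(400,400),interpolation=3)
cv2.imwrite('pics/both3.png',np.hstack([a,b]))
```

```text
shift [-2.1 -1.4 42.6] turn [0. 0. 0.]
panel xyh now 0.8 -94.6 60.6 t 9.0 F [ 0.4 -0.1  0.5] q7 -1.05 open 0.12
[ 1.12  1.05 -1.37  2.37  1.95  0.85 -1.05]
```

View pics/both3.png

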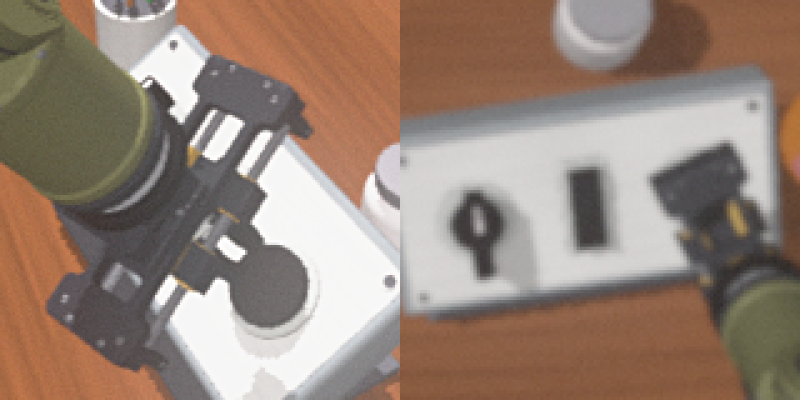

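The right crop shows the knob back at rest, with its bar up the slope at (478,230). The shut fingers are over the round key. Next press is the round key.

Request:
move_arm --pt "-1 -1 15 0 0 0 1" --pt "-2 -1 28 0 0 0 1" --pt "-2 -1 36 0 0 0 1" --pt "-2 -1 41 0 0 0 1" --pt "-2 -1 45 0 0 0 1"

```text
clock: 9.72
tool_pos: [0.5221, -0.1647, 0.1234]
eef_rot: [0.513, 0.813, 0.176, 0.211]
contact_force: [-1.4, -0.2, 1.7]
opening: 0.005
finger_force: 1.4
```

```bash
python3 st.py
```

```text
shift [181.   58.4  -4.3] turn [ -0.1  -0.1 -72.2]
panel xyh now -0.2 -97.6 14.7 t 9.72 F [-1.4 -0.2  1.7] q7 -1.06 open 0.01
[ 1.07  1.15 -1.32  2.33  2.03  0.9  -1.06] tool F [ 0.  -0.3 -2.2] M [ 0.48  0.18 -0.03] 1.3543654841487296
```

Request:
move_arm --pt "0 0 3 0 0 0 1" --pt "0 0 6 0 0 0 1" --pt "0 0 8 0 0 0 1" --pt "0 0 10 0 0 0 1" --pt "0 0 10 0 0 0 1"

```text
clock: 10.35
tool_pos: [0.5248, -0.1643, 0.1192]
eef_rot: [0.511, 0.814, 0.176, 0.213]
contact_force: [-32.5, -9.0, 46.1]
opening: 0.007
finger_force: 28.4
```

```bash
python3 st.py
```

```text
shift [180.5  59.4  -9.9] turn [ -0.1   0.2 -71.8]
panel xyh now -0.2 -97.5 9.7 t 10.35 F [-32.5  -9.   46.1] q7 -1.07 open 0.01
[ 1.06  1.16 -1.32  2.33  2.04  0.92 -1.07] tool F [ -3.3  -5.1 -56.7] M [ 1.58 -0.54  0.08] 28.424103800207376
```

It's hard on its stop at h ≈ 10 mm. Backing off now, then on to the bar key.

Request:
move_arm --pt "0 0 -5 0 0 0 1" --pt "0 0 -13 0 0 0 1" --pt "0 0 -25 0 0 0 1" --pt "0 0 -40 0 0 0 1" --pt "0 0 -50 0 0 0 1"

```text
clock: 10.98
tool_pos: [0.5011, -0.1682, 0.1586]
eef_rot: [0.513, 0.813, 0.176, 0.211]
contact_force: [-0.8, -0.5, -1.1]
opening: 0.004
finger_force: 0.0
```

Run:
```python
from g import *
R=Ro.from_quat(r.get_state()['eef_rot'])
go(panel(0,-3,50),R)
```

```text
shift [90.7 28.7  5.7] turn [0. 0. 0.]
panel xyh now 0.4 -98.1 55.9 t 10.97 F [-0.8 -0.5 -1.1] q7 -1.05 open 0.0
```

Request:
move_arm --pt "30 10 0 0 0 0 1" --pt "60 19 0 0 0 0 1" --pt "90 28 0 0 0 0 1" --pt "90 28 10 0 0 0 1" --pt "90 28 20 0 0 0 1"

```text
clock: 11.6
tool_pos: [0.4989, -0.074, 0.1397]
eef_rot: [0.514, 0.813, 0.176, 0.211]
contact_force: [-0.4, -0.4, 1.0]
opening: 0.002
finger_force: 0.0
```

Run:
```python
from g import *
R=Ro.from_quat(r.get_state()['eef_rot'])
go(panel(0,-3,18),R)
from plant import eyes; import cv2
s=eyes.snapshot('side')
s2=eyes.snapshot('top')
a=cv2.resize(s['frame'][150:310,170:330,::-1],(400,400),interpolation=3)
b=cv2.resize(s2['frame'][160:280,255:375,::-1],(400,400),interpolation=3)
cv2.imwrite('pics/both4.png',np.hstack([a,b]))
```

```text
shift [ 1.2  1.3 16.3] turn [0. 0. 0.]
panel xyh now -0.8 -4.5 34.3 t 11.6 F [-0.4 -0.4  1. ] q7 -1.41 open 0.0
```

View pics/both4.png

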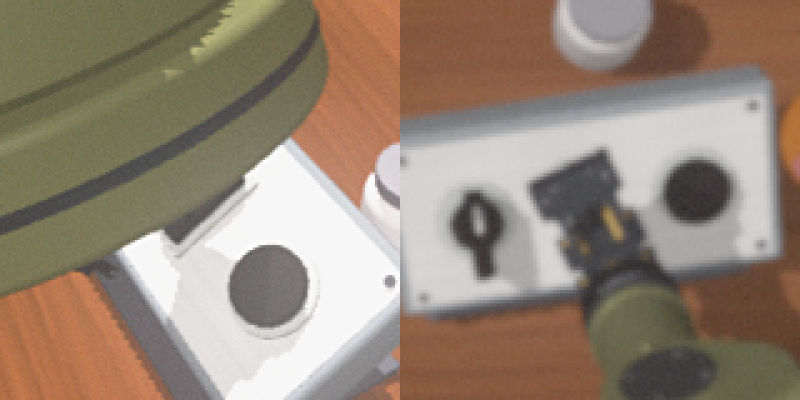

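The round key is up again (top-view crop at (698,190)), the knob is at rest at (478,235), and the gripper is over the bar key. Next press is the bar key.

Request:
move_arm --pt "1 1 8 0 0 0 1" --pt "1 1 14 0 0 0 1" --pt "1 1 18 0 0 0 1" --pt "1 1 21 0 0 0 1" --pt "1 1 23 0 0 0 1"

```text
clock: 12.32
tool_pos: [0.5109, -0.0707, 0.1209]
eef_rot: [0.513, 0.813, 0.176, 0.211]
contact_force: [-2.1, -1.5, 3.2]
opening: 0.006
finger_force: 1.8
```

```bash
python3 st.py
```

```text
shift [90.8 29.4 -7.4] turn [ -0.2  -0.  -72.2]
panel xyh now -0.3 -2.8 11.8 t 12.32 F [-2.1 -1.5  3.2] q7 -1.4 open 0.01
[ 0.82  1.16 -1.35  2.47  2.09  1.12 -1.4 ] tool F [-1.1 -0.7 -3.9] M [ 0.49 -0.27  0.04] 1.812761373075773
```

Request:
move_arm --pt "0 0 2 0 0 0 1" --pt "0 0 4 0 0 0 1" --pt "0 0 6 0 0 0 1" --pt "0 0 6 0 0 0 1"

```text
clock: 12.82
tool_pos: [0.512, -0.0704, 0.1191]
eef_rot: [0.511, 0.814, 0.176, 0.214]
contact_force: [-24.7, -11.4, 40.5]
opening: 0.008
finger_force: 23.9
```

```bash
python3 st.py
```

```text
shift [90.5 30.  -9.6] turn [ -0.    0.2 -71.8]
panel xyh now -0.3 -2.7 9.7 t 12.82 F [-24.7 -11.4  40.5] q7 -1.4 open 0.01
[ 0.82  1.17 -1.35  2.47  2.1   1.13 -1.4 ] tool F [ -7.5  -3.  -48.1] M [ 1.02 -1.41  0.04] 23.941913740709424
```

It's on the stop at the same depth, h = 9.7 mm. Retracting.

Request:
move_arm --pt "0 0 -6 0 0 0 1" --pt "0 0 -14 0 0 0 1" --pt "0 0 -30 0 0 0 1" --pt "0 0 -50 0 0 0 1" --pt "0 0 -70 0 0 0 1"

```text
clock: 13.45
tool_pos: [0.4772, -0.074, 0.1757]
eef_rot: [0.513, 0.813, 0.177, 0.21]
contact_force: [-0.2, -0.7, -0.2]
opening: 0.003
finger_force: 0.0
```

Request:
move_arm --pt "-40 -10 -20 0 0 0 1" --pt "-80 -20 -30 0 0 0 1" --pt "-80 -20 -30 0 0 0 1" --pt "-80 -20 -30 0 0 0 1"

```text
clock: 13.95
tool_pos: [0.4772, -0.157, 0.2037]
eef_rot: [0.513, 0.813, 0.177, 0.211]
contact_force: [-0.2, 0.5, -1.0]
opening: 0.009
finger_force: 0.0
```

Run:
```python
from plant import eyes,r; import cv2
s2=eyes.snapshot('top')
cv2.imwrite('pics/top5.png',cv2.resize(s2['frame'][130:280,180:420,::-1],None,fx=2.5,fy=2.5,interpolation=3))
s=r.get_state();print(s['clock'],s['contact_force'],abs(s['qd']).max())
```

```text
14.0 [ 0.17877846  0.2262597  -0.42816215] 0.015676867642168604
```

View pics/top5.png

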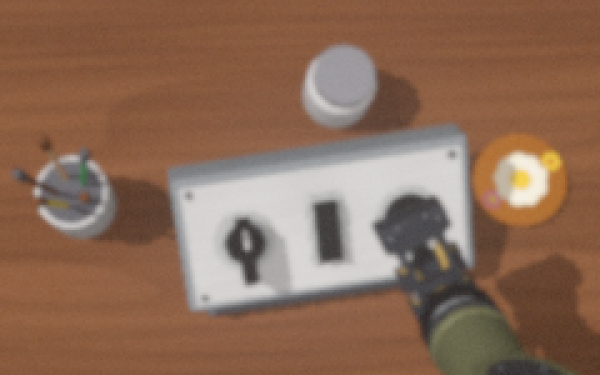

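The knob (247,245) is at rest and the bar key (328,232) is up. The coaster, jar and pot are where they were, and the gripper is clear of everything.

```bash
python3 -c "
from plant import finish_job
print(finish_job())"
```

```text
the job is handed in; nothing more can be done
None
```

I turned the knob to its stop and let it spring back, then pressed the round key and the bar key fully and released each. The job is handed in at about 14 s, with the coaster, jar and brush pot unmoved.

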